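# Swing out the folding hook and hang the serving board on it

## Task

Swing the folded hook on the little stand all the way out to its stop, then take the small wooden serving board from its rack and hang it on the hook by the slot in its handle. Work gently: do not force the hook or press down on it hard, lower the board until the hook carries its weight before you let go (never drop it), and leave the salt shaker, the cup and the jam jar where they are.

Things in the scene. Friction and masses are not known exactly. Their poses are not given: they have to be found in the camera images.
- stand: Fixed wooden stand: upright board 18 thick (x), 80 wide (y), 236 high, on a 130 x 140 x 14 foot. Origin: centre of its underside, on the counter; z up, -x is the face with the folding hook. A steel rail runs up that face; the hook's bracket is clamped on it at a height that differs each time.
- hinge (a point): Upright hinge axis of the hook, 26 in front of the stand's origin (-x) and 12 to -y; same axes as the stand. It marks the hook bar's NOMINAL mid-height, 200 above the counter: the real bar may be clamped up to 10 higher or lower. That offset is not measured: feel for it (or look). Folded, the bar's last 53 mm stick out past the stand board's +y edge, so fingers can get behind it there.
- hook (a joint): Hook angle: 0 folded along the stand's +y, 1.571 fully out along its -x at a rigid stop (counter-clockwise from above). Flat steel bar, 8 thick, 12 high, ends 105 from the hinge axis; its last 10 mm is turned up, 14 above the bar's top edge. Stiff hinge: about 2 to 3 N at the end moves it, and it stays where it is left.
- file: Fixed wooden rack, base 90 (x) x 130 (y), two rails along y 42 high with a 17 mm gap between them, in which the serving board stands on edge on the base (10 mm above the counter). Origin: centre of its underside; z up.
- paddle_slot (a point): Centre of the slot in the serving board's handle, 121.5 above the board's bottom edge and 38.5 below its top; z up the board, x its normal. The slot goes right through along x, 16 wide (y), 43 high (z), with 17 of wood above it. Grasp the handle across its 46 mm width (along y): that leaves the slot free.
- paddle: The serving board: plain light wood, 14 thick (x), 160 high, 0.14 to 0.28 kg. Blade 94 wide (y) and 80 high, above it the handle, 46 wide and 80 high, with the slot. Origin: centre of its bottom edge; z up, x its normal.
- salt_shaker: Salt shaker, 44 across, 90 high, bystander; origin at the centre of its underside.
- white_cup: White cup 90 x 131 x 106 high with a handle, bystander; origin at its underside.
- jam_jar: Jam jar, 65 across, 83 high, bystander; origin at the centre of its underside.

How it is judged (in metres and radians):
On the way, in this order (a step that is already met when the one before it is completed fails the run):
1. the hook is swung fully out, while the board is still in its rack (value of joint hook above 1.46 rad and distance of paddle_slot from where it was at the start of the episode below 0.02 m), for 0.2 s.
2. the hook carries weight of the board (over 0.8 N) through its slot while the fingers still hold the board (contact force between paddle and stand above 0.8 N and contact force between the fingers and paddle above 0.5 N and x of paddle_slot in the frame of stand between -0.121 and -0.02 m and y of paddle_slot in the frame of stand between -0.035 and 0.02 m and z of paddle_slot in the frame of stand between 0.166 and 0.2 m), for 0.2 s.
At the end, for the whole second after the job is handed in: The hook is out (over 1.40 rad), the serving board hangs on it by its slot, on the bar between hinge and upturned end (slot centre 166 to 200 mm above the counter), upright within 0.2 rad, at rest (under 0.08 m/s), carried by the hook alone (value of joint hook above 1.4 rad and x of paddle_slot in the frame of stand between -0.121 and -0.02 m and y of paddle_slot in the frame of stand between -0.035 and 0.02 m and z of paddle_slot in the frame of stand between 0.166 and 0.2 m and angle between paddle_slot's own z axis and vertical below 0.2 rad and contact force between paddle and stand above 0.8 N and linear speed of paddle below 0.08 m/s); the robot touches nothing.
It fails at once if the fingers push on the hook or stand with more than 22 N (contact force between the fingers and stand above 22 N).
It fails at once if the board is pressed on the hook or stand with more than 12 N (contact force between paddle and stand above 12 N).
It fails at once if the board is dropped (moves faster than 0.25 m/s while not held) (contact force between the fingers and paddle below 0.05 N and linear speed of paddle above 0.25 m/s).
It fails at once if the salt shaker, the cup or the jam jar is moved by more than 20 mm (distance of any of salt_shaker, white_cup, jam_jar from where it was at the start of the episode above 0.02 m).
It also fails if it takes over 72 s, if anything falls off the work surface, if the arm or the gripper's body presses on something with over 40 N, if the wrist force passes 120 N, or if a joint passes its speed limit or range.

## Robot

A 6-joint arm with a two-finger parallel gripper is mounted at the origin on a cart in front of the work surface, level with it; the furniture and walls round the work are solid. World frame = base frame: x ahead of the robot, y to its left, z up, the work surface at z = 0. Lengths are in mm, angles in rad, forces in N, time in s.
With the tool pointing down it reaches from about 350 to 875 mm from the base axis. Payload 4.2 kg.
Tool frame: the origin (TCP) lies on the mounting face of the last link; the fingertips stand 173 mm ahead of it and the grasp point (between the pads) lies 155 mm ahead of it; z points along the fingers, y is the line along which they close (so a half turn about z gives the same grasp; the last joint's range is limited). The gripper opens to 85 mm and grips with 20 to 120 N. Pads are 22 mm wide; open, the fingers measure 114 mm over their backs; the gripper's body (76 mm by 85 mm) begins 54 mm behind the grasp point. The pads swing forward as they close: fully open they stand 13 mm farther back than shut.
Start: joints at [1.553, 0.385, 0.008, 0, -1.194, -0.259], TCP at [170.767, 601.198, 404.712] pointing down, gripper open.
Joint ranges: [-3.14, 3.14], [-1.21, 2.06], [-1.07, 1.41], [-3.16, 2.05], [-2.99, -0.16], [-3.1, 3.1]. Speed limits (rad/s): [2.79, 2.79, 3.14, 3.14, 3.14, 3.14].

## Interface

Orientations are given as a unit quaternion [x, y, z, w].
In Python, from bench import arm gives the robot as it stands.
- The arm moves only by the tool carry_out, never from a script. Its argument "rows" is a list of rows, each a list of 7 numbers: the shift along the tool's x, y, z as a fraction of full scale, then the turn, a rotation vector about the tool's x, y, z as a fraction of full scale, then the opening, from -1 (shut) to 1 (fully open). A call has 1 to 12 rows; each row is the pose to reach, as a shift and turn from the pose commanded when the call began, along the tool's axes at that moment, turning the shorter way round; what a row does not reach only later rows make up. Full scale, the value 1, is 20 cm for a shift and pi rad for a turn. A row lasts 1/8 s, in which the tool goes at most 62.5 mm and 10.7 degrees, less where a joint would pass 70% of its speed; a pose out of reach is approached as far as the arm can. A call with a number of a shift or a turn outside -1 to 1 is refused whole. A call with a gripper value outside its range is refused whole. The fingers move at their own pace and stop on an object; the grip force is fixed at half the most. Time passes only in rows, so rows that repeat a pose let the fingers close. It gives the time, the measured TCP pose, the force, the opening and the grip force at its end, in the units of the state.
- arm.read_state(): the state, without advancing time (a new reading comes with each control period).
- arm.get_image(name): name is "scene" or "top" or "wrist"; returns (picture, depth): 400x640x3 uint8, red, green, blue; 400x640 float32, mm along the optical axis (not along the pixel's ray), 0 where there is no reading.
- arm.calibration(name): a dict with "mtx" (3x3 intrinsics, pixels), "k1" (the pictures are not rectified: a ray, as slopes to the right and down, at radius r is drawn at 1 + k1 r^2 times it, then the intrinsics apply), "cam_to_world" (4x4, takes a point from camera to world coordinates). Camera axes: x right, y up, looking along -z (the intrinsics and any distortion apply to the point x, -y, -z); pixel columns grow to the right and rows downward; lengths in mm; the calibration is good to about 2 mm. A picture is of the moment at which its call begins: read the wrist's pose just before it. calibration takes no time and is no camera call; for the wrist camera it gives the pose at the moment of the call.
- arm.job_done(): hands the job in; it is judged then, once.
The state is a dict: "clock": time; "joints": joint angles; "joint_vel": joint speeds; "joint_efforts": joint torques, N m; "position": TCP position; "ee_rot": TCP orientation; "contact_force": force on the tool from outside, world axes, zero at the start; "wrist_torque": the same for the moment, N m; "gripper_width": finger opening in mm; "grasp_force": force on a finger pad.
Only numpy, scipy, OpenCV 4.12 (cv2) and the standard library are available. Lean on these libraries where they do the work, as an engineer would, in place of code of your own. Each camera call takes 0.05 s, during which the arm holds its last target. There are 200 camera calls.

## Working session

There is one attempt and no reset: what is moved stays moved. The work goes in short steps, Python scripts to look and compute and a tool call to move; the robot and the scene stay as the last step left them, time stands still between calls to the robot, and variables do not carry over. Pictures are saved under pics/ and viewed, at most 10 in all, crops included, and the job is handed in when it is done.

Besides the shell and the picture viewer there is one more tool, called after "Request:" as name(argument=value, ...), one argument or row to a line, values as JSON. carry_out: Moves the arm, as the interface text tells. Its arguments: {"type":"object","properties":{"rows":{"type":"array"}},"required":["rows"]}

```bash
ls; mkdir -p pics; cat > h.py <<'E'
import numpy as np, cv2
from bench import arm
from scipy.spatial.transform import Rotation as R
def snap(n,f):
    c=arm.calibration(n); p,d=arm.get_image(n); cv2.imwrite('pics/'+f+'.png',p[:,:,::-1]); np.savez(f+'.npz',d=d,p=p,**c)
def pts(f):
    z=np.load(f+'.npz'); d=z['d']; h,w=d.shape; M=z['mtx'];k=float(z['k1'])
    u,v=np.meshgrid(np.arange(w),np.arange(h)); x=(u-M[0,2])/M[0,0]; y=(v-M[1,2])/M[1,1]
    xu,yu=x.copy(),y.copy()
    for _ in range(8):
        s=1+k*(xu**2+yu**2); xu,yu=x/s,y/s
    P=np.stack([xu*d,-yu*d,-d,np.ones_like(d)],-1)@z['cam_to_world'].T
    P=P[...,:3]; P[d==0]=np.nan; return P
E
python3 - <<'E'
from h import *
for n in('scene','top'): snap(n,n+'0')
s=arm.read_state(); print(s)
E
```

```text
pics
{'clock': 0.1, 'joints': array([ 1.55258404e+00,  3.85495804e-01,  6.75443659e-03, -4.29146341e-04,
       -1.19399926e+00, -2.58594798e-01]), 'joint_vel': array([ 0.00105546, -0.00219633,  0.0025412 ,  0.00168875,  0.00053777,
        0.00262435]), 'joint_efforts': array([ 3.25818628e-04, -3.93318236e+01,  1.88929331e+01,  4.19799283e+00,
       -2.57995285e-03,  5.22873179e-06]), 'position': array([170.72447376, 601.04379527, 403.71860075]), 'ee_rot': array([ 9.90426099e-01, -1.38040419e-01, -8.14418163e-05,  9.89051120e-04]), 'contact_force': array([-0.55874109,  0.57881223, -0.36539096]), 'wrist_torque': array([ 0.01073684,  0.01185201, -0.02982733]), 'grasp_force': 0.0, 'gripper_width': 85.48309012123839}
```

View pics/scene0.png

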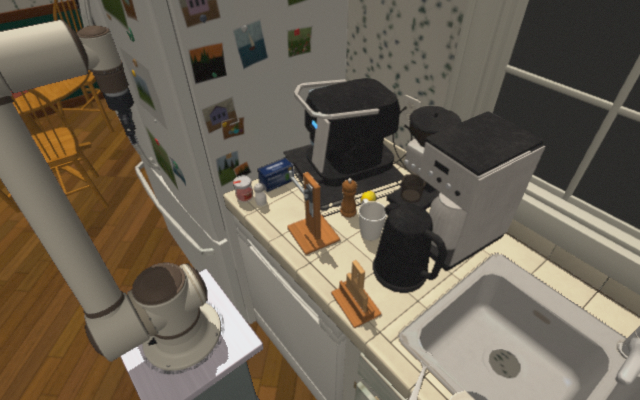

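View pics/top0.png

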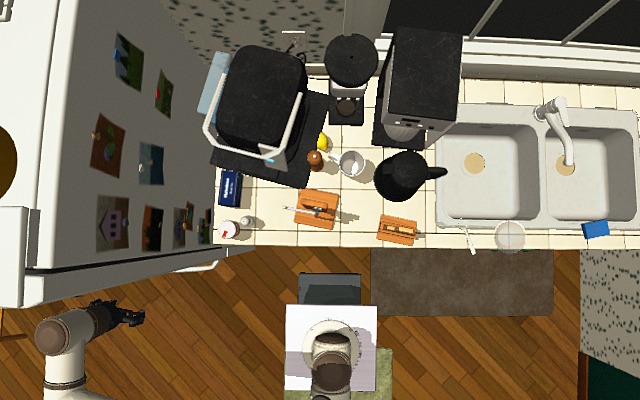

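The scene shows the stand at about (313,215), the rack with the board at (357,295), and the jam jar and salt shaker left of the stand. In the top view the stand is at (317,208), the rack at (398,230), the jar at (230,229), the shaker at (246,221) and the cup at (350,163).

```bash
python3 - <<'E'
from h import *
a=cv2.imread('pics/top0.png'); cv2.imwrite('pics/c1.png',cv2.resize(a[180:250,215:425],None,fx=3.8,fy=3.8,interpolation=cv2.INTER_CUBIC))
b=cv2.imread('pics/scene0.png'); cv2.imwrite('pics/c2.png',cv2.resize(b[160:330,230:400],None,fx=3.5,fy=3.5,interpolation=cv2.INTER_CUBIC))
P=pts('top0'); 
for u,v in[(330,350),(230,229),(246,221),(350,163),(300,225),(398,243),(398,231),(318,208)]: print(u,v,P[v,u].round())
Q=pts('scene0'); 
for n,A in(('top',P),('scene',Q)):
  for z0,z1 in((5,20),(35,48),(90,180),(180,222),(228,245)):
    m=(A[...,2]>z0)&(A[...,2]<z1)&(A[...,0]>350)&(A[...,0]<560)&(A[...,1]>-250)&(A[...,1]<150)
    print(n,z0,m.sum(), np.nanpercentile(A[m],[1,50,99],axis=0).round(1).tolist() if m.sum() else '')
E
```

```text
330 350 [ 61.   5. 222.]
230 229 [410. 346.  82.]
246 221 [438. 291.  92.]
350 163 [655. -58.   5.]
300 225 [429. 117.   2.]
398 243 [nan nan nan]
398 231 [ 414. -215.   92.]
318 208 [478.  48. 223.]
top 5 1883 [[361.3, -245.0, 5.1], [459.3, 17.5, 12.5], [557.0, 136.5, 19.5]]
top 35 159 [[397.1, -249.2, 35.8], [420.0, -200.1, 41.6], [559.5, 119.2, 47.0]]
top 90 311 [[410.7, -248.6, 90.6], [531.8, -201.8, 144.2], [559.3, 91.2, 178.6]]
top 180 241 [[460.0, -247.1, 181.0], [480.4, 42.5, 203.4], [558.3, 147.2, 221.5]]
top 228 216 [[477.8, -245.9, 228.5], [494.3, 48.4, 235.2], [559.6, 99.0, 240.2]]
scene 5 1647 [[357.6, -248.0, 5.1], [452.8, 11.6, 13.1], [551.6, 133.1, 19.4]]
scene 35 252 [[395.0, -248.9, 35.3], [412.1, -202.9, 41.8], [557.9, 104.0, 47.7]]
scene 90 1098 [[406.3, -248.7, 90.5], [483.0, -213.3, 134.2], [548.4, 92.2, 178.2]]
scene 180 578 [[455.4, -248.5, 180.7], [486.1, 22.5, 202.5], [555.2, 146.1, 221.7]]
scene 228 238 [[474.2, -248.5, 228.2], [495.6, 25.2, 233.3], [559.5, 99.2, 239.0]]
```

View pics/c1.png

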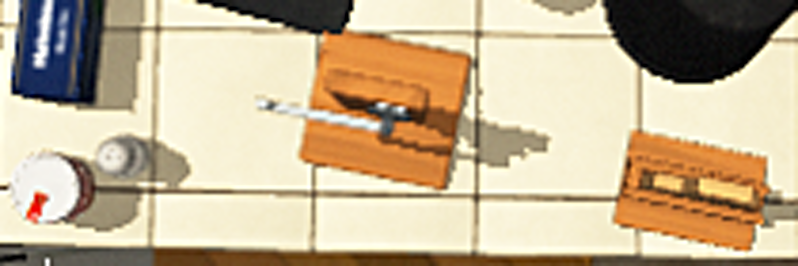

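View pics/c2.png

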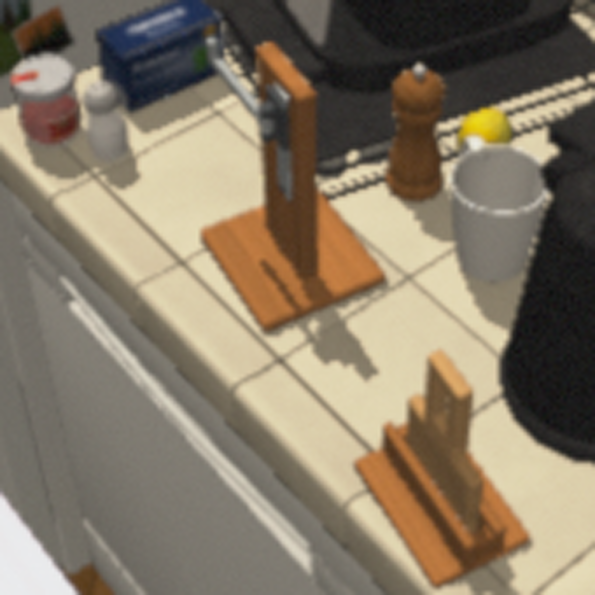

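Crops: the folded hook runs from its hinge at c1 (388,122) to its upturned tip at (262,103). The board's handle is at c1 (650–760,185) in the rack, nearly parallel to the stand. Next I fit the stand and rack poses from the depth.

```bash
cat > fit.py <<'E'
from h import *
from scipy.optimize import minimize
def rect(X,w,h,g):
    # pose of a w x h rectangle best holding the points: soft inside/edge fit via minAreaRect seed
    r=cv2.minAreaRect(X.astype(np.float32)); return r
for f in('top0','scene0'):
    A=pts(f).reshape(-1,3); A=A[~np.isnan(A[:,0])]
    def sel(x0,x1,y0,y1,z0,z1): return A[(A[:,0]>x0)&(A[:,0]<x1)&(A[:,1]>y0)&(A[:,1]<y1)&(A[:,2]>z0)&(A[:,2]<z1)]
    for nm,b in dict(foot=(380,580,-60,130,9,19),btop=(440,540,-20,110,229,244),bar=(440,530,-20,150,185,226),tip=(440,530,100,150,180,240),rbase=(350,480,-300,-130,6,14),rails=(370,460,-300,-130,37,47),blade=(370,460,-300,-130,55,85),bladetop=(370,460,-300,-130,85,97),hand=(370,460,-300,-130,100,160),htop=(370,460,-300,-130,162,178),shaker=(420,460,265,315,30,100),jar=(370,450,315,385,30,95)).items():
        S=sel(*b)
        if len(S)<4: print(f,nm,len(S)); continue
        r=cv2.minAreaRect(S[:,:2].astype(np.float32)); print(f,nm,len(S),np.round(r[0],1),np.round(r[1],1),round(r[2],1),'med',np.median(S,0).round(1),'zmax',S[:,2].max().round(1),S[:,2].min().round(1))
        if nm in('bar','htop','tip','btop'):
            e=S[:,:2]-S[:,:2].mean(0); U,s,V=np.linalg.svd(e,full_matrices=False); print('   mean',S.mean(0).round(1),'dir',V[0].round(3))
E
python3 fit.py
```

```text
top0 foot 992 [479.9  63.3] [147.2 181.9] 84.4 med [486.2  52.7  14.4] zmax 19.0 9.0
top0 btop 161 [491.4  62. ] [79.6 18.2] 78.9 med [491.4  62.9 236.3] zmax 241.7 229.5
   mean [491.3  61.8 236.1] dir [-0.185 -0.983]
top0 bar 143 [475.9  87.3] [123.4  22.9] 81.6 med [474.4  79.1 204.2] zmax 225.9 186.8
   mean [473.4  84.6 207.9] dir [0.055 0.999]
top0 tip 49 [479.6 125.3] [25.1 48.6] 4.7 med [474.9 125.  202.4] zmax 231.5 194.1
   mean [476.  124.4 203.1] dir [-0.129 -0.992]
top0 rbase 504 [ 416.2 -215.1] [168.4 113.9] 89.5 med [ 402.9 -220.2    9.9] zmax 13.9 6.0
top0 rails 184 [ 419.  -224.9] [128.8  37.2] 78.7 med [ 415.6 -217.4   41.4] zmax 46.9 37.2
top0 blade 20 [ 419.4 -221.6] [90.7 14.2] 79.3 med [ 421.6 -184.4   71.8] zmax 85.0 56.4
top0 bladetop 46 [ 418.9 -224. ] [92.3 14.2] 78.8 med [ 421.7 -198.6   89.6] zmax 96.3 85.1
top0 hand 21 [ 415.3 -215.3] [35.5 12.9] 56.2 med [ 419.8 -201.7  127.2] zmax 154.3 100.4
top0 htop 67 [ 419.4 -223.2] [45.  13.6] 79.7 med [ 419.8 -222.5  170.3] zmax 175.5 164.8
   mean [ 419.2 -222.4  170.3] dir [-0.19  -0.982]
top0 shaker 136 [440.9
[... 718 characters left out ...]
max 13.9 6.0
scene0 rails 254 [ 415.7 -224.3] [131.8  37.5] 79.8 med [ 405.7 -242.9   42.2] zmax 47.0 37.0
scene0 blade 148 [ 410.4 -224.2] [92.3 12.8] 86.0 med [ 408.7 -233.1   70.3] zmax 84.7 55.4
scene0 bladetop 105 [ 415.6 -224.2] [92.3 13.5] 80.1 med [ 411.4 -237.5   90.2] zmax 96.8 85.1
scene0 hand 189 [ 415.7 -224.5] [46.  14.8] 79.4 med [ 412.4 -230.3  126.8] zmax 159.4 101.0
scene0 htop 99 [ 416.3 -222.9] [47.4 14. ] 79.7 med [ 414.  -225.5  169.8] zmax 172.7 162.2
   mean [ 414.6 -225.4  169.1] dir [-0.192 -0.981]
scene0 shaker 165 [437.5 293.9] [35.8 34.6] 6.1 med [432.6 287.6  64. ] zmax 92.2 30.0
scene0 jar 357 [405.4 355. ] [62.9 60.8] 8.9 med [400.3 342.8  75.5] zmax 87.7 30.0
```

```bash
cat >> h.py <<'E'
def mv(P,yaw=None,rv=None):
    """shift & turn fractions to TCP target P (tool straight down, tool x at yaw deg) from measured pose"""
    s=arm.read_state(); r=R.from_quat(s['ee_rot'])
    d=r.inv().apply(np.array(P)-s['position'])/200
    t=np.zeros(3)
    if yaw is not None:
        g=R.from_euler('z',yaw,degrees=True)*R.from_quat([1,0,0,0]); t=(r.inv()*g).as_rotvec()/np.pi
    print('shift',d.round(4),'turn',t.round(4)); return d,t
E
python3 - <<'E'
from h import *
for f in('top0','scene0'):
    A=pts(f).reshape(-1,3)
    for y in range(150,700,50):
        for z0,z1 in((100,300),(300,600)):
            m=(A[:,1]>y)&(A[:,1]<y+50)&(A[:,2]>z0)&(A[:,2]<z1)&(A[:,0]>60)
            if m.sum()>5: print(f,y,z0,m.sum(),np.percentile(A[m,0],[1,10,50]).round())
mv([280,330,480],-10.6); mv([462,130,480],-10.6)
E
```

```text
top0 150 100 602 [482. 608. 994.]
top0 150 300 2467 [605. 647. 797.]
top0 200 100 419 [ 613.  630. 1000.]
top0 200 300 2405 [609. 660. 811.]
top0 250 100 357 [ 640.  649. 1000.]
top0 250 300 2214 [619. 671. 811.]
top0 300 100 572 [658. 768. 999.]
top0 300 300 1651 [631. 677. 810.]
top0 350 100 634 [736. 742. 999.]
top0 350 300 1032 [673. 755. 996.]
top0 400 100 4707 [300. 356. 615.]
top0 400 300 14344 [299. 355. 612.]
top0 450 100 218 [ 287.  997. 1001.]
top0 450 300 286 [ 285.  289. 1000.]
top0 500 100 30 [141. 146. 163.]
top0 500 300 138 [141. 144. 156.]
top0 550 100 29 [162. 164. 168.]
top0 550 300 3594 [ 62.  84. 166.]
top0 600 100 31 [180. 184. 192.]
top0 600 300 867 [ 62.  74. 156.]
top0 650 100 7 [192. 192. 199.]
top0 650 300 51 [192. 195. 200.]
scene0 150 100 1238 [524. 606. 680.]
scene0 150 300 1999 [600. 644. 996.]
scene0 200 100 402 [609. 616. 674.]
scene0 200 300 1719 [603. 672. 996.]
scene0 250 100 178 [635. 638. 651.]
scene0 250 300 1482 [615. 681. 996.]
scene0 300 100 109 [654. 656. 678.]
scene0 300 300 1160 [628. 696. 997.]
scene0 350 100 60 [728. 790. 997.]
scene0 350 300 792 [674. 993. 997.]
scene0 400 100 5992 [290. 323. 500.]
scene0 400 300 17029 [290. 335. 561.]
scene0 450 100 492 [280. 281. 284.]
scene0 450 300 1286 [279. 281. 286.]
scene0 500 100 325 [139. 153. 279.]
scene0 500 300 719 [139. 151. 279.]
scene0 550 100 324 [145. 162. 277.]
scene0 550 300 3239 [127. 137. 171.]
scene0 600 100 210 [175. 266. 274.]
scene0 600 300 643 [130. 174. 268.]
scene0 650 100 168 [264. 267. 274.]
scene0 650 300 360 [262. 265. 267.]
shift [ 0.8962  1.1549 -0.379 ] turn [ 0.0006 -0.     -0.0293]
shift [ 2.0449  1.868  -0.3775] turn [ 0.0006 -0.     -0.0293]
```

Request:
carry_out(
  rows=[
    [0.1,0.24,-0.2,0,0,0,1],
    [0.21,0.49,-0.38,0,0,-0.01,1],
    [0.32,0.73,-0.38,0,0,-0.02,1],
    [0.43,0.975,-0.38,0,0,-0.0293,1],
    [0.43,0.975,-0.38,0,0,-0.0293,1],
    [0.43,0.975,-0.38,0,0,-0.0293,1],
  ],
)

```text
clock: 0.85
position: [200.2, 390.3, 480.9]
ee_rot: [0.996, -0.092, -0.0, -0.0]
contact_force: [0.1, 0.2, -0.8]
gripper_width: 85.4
grasp_force: 0.0
```

```bash
python3 - <<'E'
from h import *
print(arm.read_state()['position']); mv([300,250,480],-10.6);mv([440,130,480],-10.6)
E
```

```text
[200.21807485 390.286953   480.89205642]
shift [0.6194 0.5977 0.0039] turn [-0.0003  0.      0.    ]
shift [1.4179 1.0587 0.0034] turn [-0.0003  0.      0.    ]
```

Request:
carry_out(
  rows=[
    [0.2,0.2,0,0,0,0,1],
    [0.4,0.4,0,0,0,0,1],
    [0.6,0.6,0,0,0,0,1],
    [0.8,0.75,0,0,0,0,0],
    [1.0,0.9,0,0,0,0,-1],
    [1.0,1.0,0,0,0,0,-1],
    [1.0,1.0,0,0,0,0,-1],
  ],
)

```text
clock: 1.72
position: [360.3, 156.7, 480.3]
ee_rot: [0.996, -0.093, -0.0, 0.0]
contact_force: [0.7, -0.1, -0.1]
gripper_width: 12.1
grasp_force: 0.0
```

```bash
python3 - <<'E'
from h import *
snap('wrist','w1'); print(arm.read_state()); print(arm.calibration('wrist')['cam_to_world'].round(2))
E
```

```text
{'clock': 1.775, 'joints': array([ 8.30524753e-01, -8.09119563e-02, -3.66466300e-01, -2.07923537e-04,
       -1.28555031e+00,  5.55553347e-01]), 'joint_vel': array([ 0.02382048, -0.00122732,  0.00420921,  0.00022698,  0.00164752,
        0.00131286]), 'joint_efforts': array([-5.33213206e-01, -1.51682746e+01,  1.93160158e+01,  4.31095183e+00,
       -3.48336878e-02,  9.32349736e-03]), 'position': array([360.11081792, 157.28863851, 480.50342341]), 'ee_rot': array([ 9.95735211e-01, -9.22570057e-02, -1.72582730e-04,  6.27177702e-05]), 'contact_force': array([ 1.03525235,  0.60723472, -0.48125574]), 'wrist_torque': array([-0.01103667,  0.02127178,  0.03537484]), 'grasp_force': 0.0, 'gripper_width': 4.5177571259618166}
[[-1.8000e-01  9.3000e-01  3.1000e-01  4.3863e+02]
 [-9.8000e-01 -1.8000e-01 -6.0000e-02  1.4197e+02]
 [-0.0000e+00 -3.1000e-01  9.5000e-01  4.4960e+02]
 [ 0.0000e+00  0.0000e+00  0.0000e+00  1.0000e+00]]
```

View pics/w1.png

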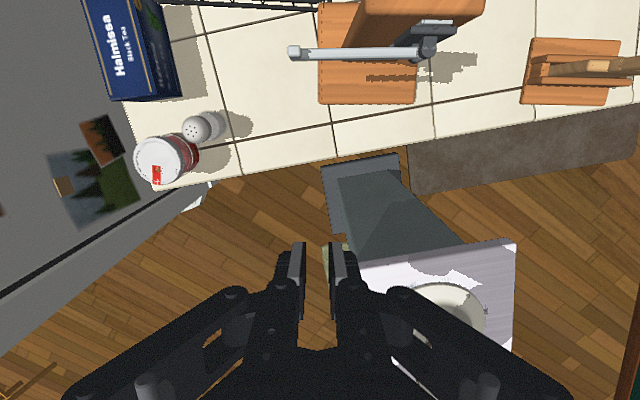

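The wrist view shows the folded bar from its upturned end at (294,52) to the hinge at (427,45), the stand board's top at (400–480,15) and the board's handle at (600,67). I'll measure the bar here.

```bash
python3 - <<'E'
from h import *
P=pts('w1'); p=np.load('w1.npz')['p']
for u in(288,292,296,300,305,320,340,360,380,400,415,425,430): 
    print(u,[(v,*P[v,u].round(1).tolist()) for v in range(42,62,3)])
A=P.reshape(-1,3)
m=(A[:,2]>231)&(A[:,2]<244)&(A[:,0]>440)&(A[:,0]<540)&(A[:,1]>0)&(A[:,1]<120)
print('btop',cv2.minAreaRect(A[m,:2].astype(np.float32)),A[m].mean(0))
m=(A[:,2]>10)&(A[:,2]<17)&(A[:,0]>400)&(A[:,0]<560)&(A[:,1]>-30)&(A[:,1]<150)
print('foot',cv2.minAreaRect(A[m,:2].astype(np.float32)),np.median(A[m],0))
E
```

```text
288 [(42, 529.2, 165.1, -2.0), (45, 525.0, 165.8, 0.5), (48, 481.7, 154.4, 215.6), (51, 479.8, 154.9, 215.4), (54, 477.9, 155.3, 214.6), (57, 510.0, 169.1, 0.2), (60, 506.2, 169.9, -0.1)]
292 [(42, 527.8, 159.5, -0.2), (45, 483.2, 151.2, 215.0), (48, 481.4, 151.6, 214.3), (51, 479.2, 152.0, 215.7), (54, 477.2, 152.4, 215.6), (57, 475.9, 153.0, 211.3), (60, 475.9, 154.2, 198.0)]
296 [(42, 527.0, 154.0, -1.4), (45, 482.9, 148.3, 213.9), (48, 480.7, 148.7, 215.0), (51, 478.7, 149.1, 215.5), (54, 476.7, 149.5, 215.5), (57, 475.4, 150.1, 211.2), (60, 475.4, 151.1, 197.1)]
300 [(42, 525.9, 148.5, -1.1), (45, 522.1, 149.3, -1.0), (48, 518.1, 150.0, 0.7), (51, 478.3, 146.3, 214.2), (54, 476.5, 146.7, 213.2), (57, 475.5, 147.3, 206.5), (60, 474.7, 147.9, 197.7)]
305 [(42, 524.6, 141.7, -1.4), (45, 520.6, 142.4, 0.2), (48, 482.2, 142.3, 199.3), (51, 479.9, 142.7, 200.4), (54, 477.4, 143.1, 202.8), (57, 475.4, 143.6, 202.2), (60, 474.1, 144.0, 196.9)]
320 [(42, 517.7, 121.7, 15.0), (45, 514.6, 122.3, 12.4), (48, 479.8, 130.8, 200.6), (51, 477.2, 131.4, 203.7), (54, 475.3, 131.7, 202.8), (57, 47
[... 951 characters left out ...]
 200.3), (60, 458.4, 56.2, 192.9)]
425 [(42, 467.7, 54.5, 213.2), (45, 465.8, 54.5, 212.7), (48, 463.7, 54.9, 213.2), (51, 461.7, 54.8, 212.6), (54, 459.6, 55.2, 213.1), (57, 457.6, 55.2, 212.7), (60, 470.6, -21.7, 0.3)]
430 [(42, 467.1, 51.0, 213.5), (45, 465.1, 50.9, 212.9), (48, 463.0, 51.4, 213.8), (51, 460.9, 51.8, 214.3), (54, 458.9, 51.6, 213.4), (57, 473.3, -29.3, -0.4), (60, 469.4, -29.0, -0.3)]
btop ((485.5203857421875, 60.6165771484375), (79.31700897216797, 9.476222038269043), 79.68717956542969) [485.38339017  60.82128308 235.08486178]
foot ((489.1314697265625, 65.06975555419922), (142.43206787109375, 137.13804626464844), 85.91567993164062) [465.36301569  83.14705397  13.82284955]
```

```bash
python3 - <<'E'
from h import *
mv([498.2,128.6,480],-10.3);mv([498.2,128.6,356],-10.3)
E
```

```text
shift [0.705  0.0141 0.0023] turn [ 0.      0.0001 -0.0016]
shift [0.7053 0.0141 0.6223] turn [ 0.      0.0001 -0.0016]
```

Request:
carry_out(
  rows=[
    [0.2,0.01,0,0,0,0,-1],
    [0.45,0.014,0,0,0,0,-1],
    [0.705,0.014,0,0,0,0,-1],
    [0.705,0.014,0,0,0,0,-1],
    [0.705,0.014,0.2,0,0,0,-1],
    [0.705,0.014,0.35,0,0,0,-1],
    [0.705,0.014,0.5,0,0,0,-1],
    [0.705,0.014,0.62,0,0,0,-1],
    [0.705,0.014,0.62,0,0,0,-1],
    [0.705,0.014,0.62,0,0,0,-1],
  ],
)

```text
clock: 3.02
position: [498.7, 132.0, 358.8]
ee_rot: [0.996, -0.09, 0.004, -0.003]
contact_force: [-0.1, 7.9, 3.8]
gripper_width: -0.2
grasp_force: 0.0
```

```bash
cat > arc.py <<'E'
from h import *
import sys
H=np.array([462.,54.]); y0=-10.3
def pose(th,r,off,z=356):
    a=np.radians(y0)+th; b=np.array([-np.sin(a),np.cos(a)]); n=np.array([np.cos(a),np.sin(a)])
    return np.r_[H+r*b+off*n,z], y0+np.degrees(th)
if __name__=='__main__':
    s=arm.read_state(); print(s['position'],s['contact_force'],s['gripper_width'])
    for th in map(float,sys.argv[2:]): print(th,end=' '); mv(*pose(th,80,float(sys.argv[1])))
E
python3 - <<'E'
from h import *
snap('wrist','w2')
E
python3 arc.py 15 0 .1 .2 .3 .4 .5 .6 .7
```

```text
[498.69712249 131.99614103 358.82008675] [-0.19103893  7.96700457  3.5018343 ] -0.19447884936976964
0.0 shift [-0.0359  0.0166  0.0138] turn [-0.0022 -0.002  -0.0001]
0.1 shift [-0.0762  0.0111  0.0135] turn [-0.0021 -0.0021 -0.0319]
0.2 shift [-0.1168  0.0097  0.0133] turn [-0.002  -0.0023 -0.0637]
0.3 shift [-0.1574  0.0123  0.013 ] turn [-0.0019 -0.0024 -0.0956]
0.4 shift [-0.1976  0.019   0.0127] turn [-0.0017 -0.0024 -0.1274]
0.5 shift [-0.2368  0.0297  0.0124] turn [-0.0016 -0.0025 -0.1592]
0.6 shift [-0.2748  0.0442  0.012 ] turn [-0.0015 -0.0026 -0.1911]
0.7 shift [-0.3112  0.0624  0.0117] turn [-0.0014 -0.0027 -0.2229]
```

View pics/w2.png

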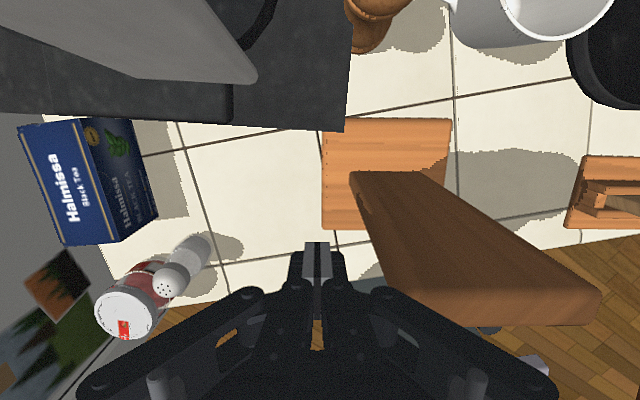

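The wrist picture shows the closed fingers at (317,265) behind the bar. The knuckle just touches the stand board's top edge, which explains the 8 N in +y. I'll move outward along the bar by about 8 mm.

Request:
carry_out(
  rows=[
    [0,-0.03,0,0,0,0,-1],
    [0,-0.05,0,0,0,0,-1],
    [0,-0.05,0,0,0,0,-1],
  ],
)

```text
clock: 3.45
position: [499.7, 138.4, 356.4]
ee_rot: [0.996, -0.092, -0.0, 0.0]
contact_force: [0.5, -0.8, 0.1]
gripper_width: 0.1
grasp_force: 0.0
```

```bash
sed -i 's/pose(th,80/pose(th,88/' arc.py; python3 arc.py 15 0 .1 .2 .3 .4 .5 .6 .7
```

```text
[499.66139197 138.44119821 356.39514659] [ 0.46244551 -0.77549879  0.11833772] 0.06521041486871182
0.0 shift [-0.0347  0.0092  0.002 ] turn [ 0.0002  0.0002 -0.0013]
0.1 shift [-0.0791  0.0041  0.002 ] turn [ 0.0002  0.0003 -0.0331]
0.2 shift [-0.1237  0.0034  0.0021] turn [ 0.0002  0.0003 -0.065 ]
0.3 shift [-0.1681  0.0072  0.0021] turn [ 0.0002  0.0003 -0.0968]
0.4 shift [-0.212   0.0155  0.0021] turn [ 0.0002  0.0003 -0.1286]
0.5 shift [-0.2548  0.028   0.0022] turn [ 0.0002  0.0003 -0.1604]
0.6 shift [-0.2961  0.0448  0.0022] turn [ 0.0002  0.0003 -0.1923]
0.7 shift [-0.3356  0.0656  0.0023] turn [ 1.000e-04  3.000e-04 -2.241e-01]
```

Request:
carry_out(
  rows=[
    [-0.015,0.004,0,0,0,0,-1],
    [-0.035,0.005,0,0,0,0,-1],
    [-0.057,0.005,0,0,0,-0.016,-1],
    [-0.079,0.004,0,0,0,-0.033,-1],
    [-0.101,0.003,0,0,0,-0.049,-1],
    [-0.124,0.003,0,0,0,-0.065,-1],
    [-0.146,0.005,0,0,0,-0.081,-1],
    [-0.168,0.007,0,0,0,-0.097,-1],
  ],
)

```text
clock: 4.45
position: [466.8, 142.8, 356.8]
ee_rot: [0.998, 0.061, 0.001, -0.001]
contact_force: [2.4, 0.6, -1.1]
gripper_width: 0.2
grasp_force: 1.2
```

```bash
python3 arc.py 15  .3 .4 .5 .6 .7 .8 .9 1
```

```text
[466.84819901 142.81899643 356.79707882] [ 2.42396962  0.62746634 -1.10934756] 0.2060305695987298
0.3 shift [-0.0023 -0.002   0.004 ] turn [-0.0003 -0.0007  0.0003]
0.4 shift [-0.0466 -0.0074  0.0039] turn [-0.0003 -0.0007 -0.0315]
0.5 shift [-0.0912 -0.0082  0.0038] turn [-0.0002 -0.0007 -0.0633]
0.6 shift [-0.1357 -0.0047  0.0037] turn [-0.0002 -0.0007 -0.0952]
0.7 shift [-0.1796  0.0033  0.0036] turn [-0.0002 -0.0007 -0.127 ]
0.8 shift [-0.2225  0.0157  0.0035] turn [-1.000e-04 -8.000e-04 -1.588e-01]
0.9 shift [-0.2639  0.0322  0.0034] turn [-1.000e-04 -8.000e-04 -1.907e-01]
1.0 shift [-0.3035  0.0528  0.0033] turn [-0.     -0.0008 -0.2225]
```

Request:
carry_out(
  rows=[
    [-0.022,-0.003,0,0,0,-0.016,-1],
    [-0.044,-0.005,0,0,0,-0.032,-1],
    [-0.067,-0.006,0,0,0,-0.048,-1],
    [-0.089,-0.006,0,0,0,-0.064,-1],
    [-0.111,-0.005,0,0,0,-0.08,-1],
    [-0.133,-0.003,0,0,0,-0.096,-1],
    [-0.155,0.001,0,0,0,-0.112,-1],
    [-0.177,0.005,0,0,0,-0.128,-1],
    [-0.199,0.011,0,0,0,-0.144,-1],
    [-0.22,0.017,0,0,0,-0.16,-1],
    [-0.24,0.025,0,0,0,-0.175,-1],
    [-0.261,0.034,0,0,0,-0.191,-1],
  ],
)

```text
clock: 5.95
position: [415.7, 129.9, 356.8]
ee_rot: [0.936, 0.353, 0.001, -0.001]
contact_force: [1.0, 1.4, -0.8]
gripper_width: 0.2
grasp_force: 1.2
```

```bash
python3 arc.py 15  .9 1 1.1 1.2 1.3 1.4 1.5 1.57
```

```text
[415.73689186 129.94502712 356.83454423] [ 1.02332913  1.36754349 -0.8346655 ] 0.18713035995777627
0.9 shift [-0.0016 -0.002   0.0042] turn [-0.0001 -0.0009  0.0003]
1.0 shift [-0.0459 -0.0073  0.004 ] turn [-0.     -0.0009 -0.0315]
1.1 shift [-0.0905 -0.0082  0.0039] turn [ 0.     -0.0009 -0.0634]
1.2 shift [-0.135  -0.0047  0.0038] turn [ 0.     -0.0009 -0.0952]
1.3 shift [-0.1789  0.0033  0.0037] turn [ 1.00e-04 -9.00e-04 -1.27e-01]
1.4 shift [-0.2217  0.0157  0.0035] turn [ 1.000e-04 -9.000e-04 -1.588e-01]
1.5 shift [-0.2632  0.0322  0.0034] turn [ 0.0002 -0.0009 -0.1907]
1.57 shift [-0.2911  0.0463  0.0033] turn [ 2.00e-04 -9.00e-04 -2.13e-01]
```

Request:
carry_out(
  rows=[
    [-0.022,-0.003,0,0,0,-0.016,-1],
    [-0.044,-0.005,0,0,0,-0.032,-1],
    [-0.067,-0.006,0,0,0,-0.048,-1],
    [-0.089,-0.006,0,0,0,-0.064,-1],
    [-0.111,-0.005,0,0,0,-0.08,-1],
    [-0.133,-0.003,0,0,0,-0.096,-1],
    [-0.155,0.001,0,0,0,-0.112,-1],
    [-0.177,0.005,0,0,0,-0.128,-1],
    [-0.199,0.011,0,0,0,-0.144,-1],
    [-0.22,0.017,0,0,0,-0.16,-1],
  ],
)

```text
clock: 7.2
position: [384.6, 98.3, 356.8]
ee_rot: [0.819, 0.574, 0.001, -0.001]
contact_force: [0.6, 3.3, -1.6]
gripper_width: -0.0
grasp_force: 1.2
```

```bash
python3 arc.py 15  1.4 1.45 1.5 1.55 1.6 1.65
```

```text
[384.61116311  98.26694032 356.80887998] [ 0.5810709   3.30282183 -1.56117491] -0.00567097348366519
1.4 shift [ 0.     -0.0006  0.004 ] turn [ 0.0001 -0.0007  0.0011]
1.45 shift [-0.0221 -0.0039  0.004 ] turn [ 0.0001 -0.0007 -0.0148]
1.5 shift [-0.0443 -0.006   0.0039] turn [ 0.0001 -0.0007 -0.0307]
1.55 shift [-0.0666 -0.0071  0.0039] turn [ 0.0001 -0.0007 -0.0466]
1.6 shift [-0.0889 -0.007   0.0038] turn [ 0.0002 -0.0007 -0.0625]
1.65 shift [-0.1112 -0.0058  0.0038] turn [ 0.0002 -0.0007 -0.0785]
```

Request:
carry_out(
  rows=[
    [-0.011,-0.002,0,0,0,-0.008,-1],
    [-0.022,-0.004,0,0,0,-0.015,-1],
    [-0.033,-0.005,0,0,0,-0.023,-1],
    [-0.044,-0.006,0,0,0,-0.03,-1],
    [-0.055,-0.007,0,0,0,-0.038,-1],
    [-0.055,-0.007,0,0,0,-0.038,-1],
  ],
)

```text
clock: 7.95
position: [379.7, 88.1, 356.7]
ee_rot: [0.783, 0.622, -0.0, 0.0]
contact_force: [-1.4, 1.2, -0.8]
gripper_width: -0.1
grasp_force: 0.8
```

Request:
carry_out(
  rows=[
    [-0.005,-0.0005,0,0,0,-0.004,-1],
    [-0.01,-0.001,0,0,0,-0.008,-1],
    [-0.015,-0.001,0,0,0,-0.011,-1],
    [-0.02,-0.001,0,0,0,-0.014,-1],
  ],
)

```text
clock: 8.45
position: [378.7, 84.4, 356.7]
ee_rot: [0.769, 0.639, -0.0, -0.0]
contact_force: [-1.5, 3.1, 0.3]
gripper_width: -0.0
grasp_force: 1.2
```

Request:
carry_out(
  rows=[
    [-0.004,0,0,0,0,0,-1],
    [-0.008,0,0,0,0,0,-1],
    [-0.012,0,0,0,0,0,-1],
  ],
)

```text
clock: 8.82
position: [378.3, 82.5, 356.8]
ee_rot: [0.769, 0.639, 0.001, -0.001]
contact_force: [-2.9, 7.3, 0.2]
gripper_width: -0.1
grasp_force: 3.3
```

Request:
carry_out(
  rows=[
    [0.03,0,0,0,0,0,-1],
    [0.1,0,0,0,0,0,-1],
    [0.15,0,-0.2,0,0,0,-1],
    [0.15,0,-0.45,0,0,0,-1],
    [0.15,0,-0.6,0,0,0,-1],
    [0.15,0,-0.6,0,0,0.055,0],
    [0.15,0,-0.6,0,0,0.11,1],
    [0.15,0,-0.6,0,0,0.165,1],
    [0.15,0,-0.6,0,0,0.22,1],
    [0.15,0,-0.6,0,0,0.28,1],
    [0.15,0,-0.6,0,0,0.34,1],
    [0.15,0,-0.6,0,0,0.4,1],
  ],
)

```text
clock: 10.32
position: [384.0, 112.1, 476.7]
ee_rot: [0.998, 0.063, -0.0, 0.001]
contact_force: [-0.8, 0.7, 0.2]
gripper_width: 85.2
grasp_force: 0.0
```

```bash
python3 - <<'E'
from h import *
mv([370,0,500],-10.5); mv([400,-130,500],-10.5)
snap('wrist','w3')
E
```

```text
shift [-0.1401  0.5474 -0.1159] turn [ 0.0003 -0.      0.0986]
shift [-0.0734  1.2111 -0.1153] turn [ 0.0003 -0.      0.0986]
```

View pics/w3.png

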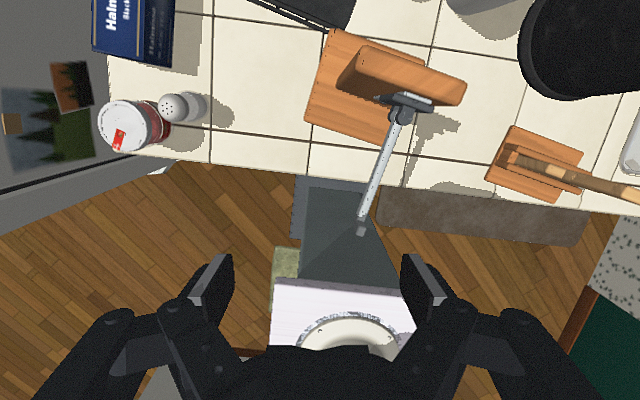

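The hook is now out, running from its hinge at (400,112) to the tip at (362,228). The board's handle top is at (575,175). I'll measure both.

```bash
python3 - <<'E'
from h import *
A=pts('w3').reshape(-1,3)
def bx(x0,x1,y0,y1,z0,z1): return A[(A[:,0]>x0)&(A[:,0]<x1)&(A[:,1]>y0)&(A[:,1]<y1)&(A[:,2]>z0)&(A[:,2]<z1)]
for n,b in dict(bar=(375,445,40,100,198,206),tip=(340,375,50,100,209,222),knob=(440,475,40,70,209,217),btop=(440,530,0,110,231,242),htop=(390,440,-260,-180,162,178)).items():
    S=bx(*b); e=S[:,:2]-S[:,:2].mean(0); V=np.linalg.svd(e,full_matrices=False)[2][0]; r=cv2.minAreaRect(S[:,:2].astype(np.float32))
    print(n,len(S),S.mean(0).round(1),V.round(3),np.degrees(np.arctan2(*(V[:2]*np.sign(V[1])))).round(1),np.round(r[0],1),np.round(r[1],1),S[:,:2].min(0).round(1),S[:,:2].max(0).round(1))
E
```

```text
bar 776 [411.4  62.6 201.4] [-0.982  0.187] -79.2 [409.9  62.3] [ 8.5 72.3] [375.   51.8] [444.9  72.4]
tip 119 [365.4  71.2 214.4] [-0.962  0.272] -74.2 [364.8  70.8] [7.9 9.7] [359.8  66.7] [369.6  75.2]
knob 309 [465.3  52.9 213.5] [-0.851 -0.524] 58.4 [465.1  56. ] [25.1 14.8] [456.9  42.2] [474.8  66.8]
btop 3286 [490.1  61.1 235.4] [-0.183 -0.983] 10.5 [490.4  59.7] [79.5 18.8] [474.9  20.2] [505.8  99.6]
htop 348 [ 420.1 -211.1  168.2] [-0.398 -0.917] 23.5 [ 419.7 -216.5] [29.8 14.6] [ 409.5 -229.6] [ 428.8 -201. ]
```

Request:
carry_out(
  rows=[
    [-0.07,0.2,-0.1,0,0,0.05,1],
    [-0.14,0.4,-0.1,0,0,0.0986,1],
    [-0.14,0.6,-0.1,0,0,0.0986,1],
    [-0.12,0.8,-0.1,0,0,0.0986,1],
    [-0.1,1.0,-0.1,0,0,0.0986,1],
    [-0.1,1.0,-0.1,0,0,0.0986,1],
    [-0.1,1.0,-0.1,0,0,0.0986,1],
  ],
)

```text
clock: 11.25
position: [390.5, -89.1, 496.5]
ee_rot: [0.996, -0.088, -0.0, 0.0]
contact_force: [0.1, 0.1, -0.1]
gripper_width: 85.7
grasp_force: 0.0
```

```bash
python3 - <<'E'
from h import *
snap('wrist','w4')
A=pts('w4').reshape(-1,3)
def bx(x0,x1,y0,y1,z0,z1): return A[(A[:,0]>x0)&(A[:,0]<x1)&(A[:,1]>y0)&(A[:,1]<y1)&(A[:,2]>z0)&(A[:,2]<z1)]
for n,b in dict(htop=(390,440,-260,-180,166,174),blade=(390,440,-280,-160,86,94),rails=(370,460,-300,-130,38,46),btop=(440,530,0,110,233,240)).items():
    S=bx(*b); 
    if len(S)<9: print(n,len(S)); continue
    e=S[:,:2]-S[:,:2].mean(0); V=np.linalg.svd(e,full_matrices=False)[2][0]; r=cv2.minAreaRect(S[:,:2].astype(np.float32))
    print(n,len(S),S.mean(0).round(1),np.degrees(np.arctan2(*(V[:2]*np.sign(V[1])))).round(1),np.round(r[0],1),np.round(r[1],1),r[2])
E
```

```text
htop 614 [ 418.8 -225.2  169.4] 10.0 [ 418.5 -225.8] [45.3 13.2] 80.15294647216797
blade 258 [ 424.4 -200.5   89.2] 5.8 [ 419.5 -225.4] [91.4 12.8] 80.77865600585938
rails 968 [ 425.7 -216.6   41.3] 2.4 [ 418.3 -226.3] [129.1  37.2] 79.14315795898438
btop 2203 [490.5  57.5 235.5] 10.6 [490.7  58.7] [79.  18.2] 79.18943786621094
```

Request:
carry_out(
  rows=[
    [0.08,0.2,0,0,0,0,1],
    [0.17,0.42,0,0,0,0,1],
    [0.255,0.645,0.15,0,0,0,1],
    [0.255,0.645,0.33,0,0,0,1],
    [0.255,0.645,0.33,0,0,0,1],
    [0.255,0.645,0.33,0,0,0,1],
  ],
)

```text
clock: 12.05
position: [418.4, -224.5, 432.4]
ee_rot: [0.996, -0.087, 0.001, 0.001]
contact_force: [-0.5, 0.0, 0.8]
gripper_width: 85.6
grasp_force: 0.0
```

```bash
python3 - <<'E'
from h import *
snap('wrist','w5')
A=pts('w5').reshape(-1,3)
def bx(x0,x1,y0,y1,z0,z1): return A[(A[:,0]>x0)&(A[:,0]<x1)&(A[:,1]>y0)&(A[:,1]<y1)&(A[:,2]>z0)&(A[:,2]<z1)]
for n,b in dict(htop=(390,440,-260,-180,166,174),blade=(390,440,-280,-160,86,94),rails=(370,460,-300,-130,38,46)).items():
    S=bx(*b); 
    if len(S)<9: print(n,len(S)); continue
    e=S[:,:2]-S[:,:2].mean(0); V=np.linalg.svd(e,full_matrices=False)[2][0]; r=cv2.minAreaRect(S[:,:2].astype(np.float32))
    print(n,len(S),S.mean(0).round(1),np.degrees(np.arctan2(*(V[:2]*np.sign(V[1])))).round(1),np.round(r[0],1),np.round(r[1],1),r[2])
mv([418.5,-225,430],-10.3)
E
```

```text
htop 831 [ 419.2 -225.9  169.5] 10.8 [ 418.5 -225.9] [45.7 14.3] 78.09465789794922
blade 545 [ 419.7 -225.6   89.3] 11.0 [ 418.3 -226.1] [93.  13.9] 78.79894256591797
rails 1022 [ 428.  -228.1   41.4] 11.5 [ 417.9 -226.4] [128.7  37.7] 78.8949966430664
shift [0.0008 0.0025 0.0139] turn [ 0.0002 -0.0012  0.0016]
```

View pics/w5.png

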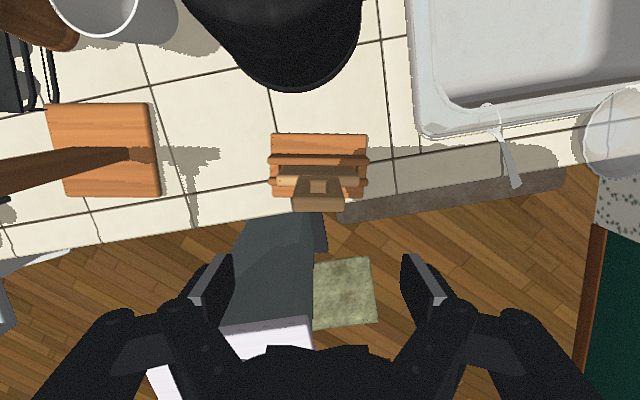

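The wrist view shows the handle top at (318,187), midway between the open pads at (215,280) and (425,280), and aligned with them. I'll descend and grip.

Request:
carry_out(
  rows=[
    [0,0.004,0.15,0,0,0.0045,1],
    [0,0.004,0.3,0,0,0.0045,1],
    [0,0.004,0.43,0,0,0.0045,1],
    [0,0.004,0.54,0,0,0.0045,1],
    [0,0.004,0.63,0,0,0.0045,1],
    [0,0.004,0.63,0,0,0.0045,1],
    [0,0.004,0.63,0,0,0.0045,0.5],
    [0,0.004,0.63,0,0,0.0045,0],
    [0,0.004,0.63,0,0,0.0045,-0.4],
    [0,0.004,0.63,0,0,0.0045,-1],
    [0,0.004,0.63,0,0,0.0045,-1],
    [0,0.004,0.63,0,0,0.0045,-1],
  ],
)

```text
clock: 13.6
position: [418.3, -226.1, 306.0]
ee_rot: [0.995, -0.095, 0.001, 0.0]
contact_force: [0.3, 2.5, 6.7]
gripper_width: 45.6
grasp_force: 61.8
```

Request:
carry_out(
  rows=[
    [0,0,-0.02,0,0,0,-1],
    [0,0,-0.06,0,0,0,-1],
    [0,0,-0.12,0,0,0,-1],
    [0,0,-0.18,0,0,0,-1],
    [0,0,-0.25,0,0,0,-1],
    [0,0,-0.31,0,0,0,-1],
    [0,0,-0.36,0,0,0,-1],
    [0,0,-0.36,0,0,0,-1],
  ],
)

```text
clock: 14.6
position: [417.7, -226.1, 377.6]
ee_rot: [0.995, -0.096, 0.001, 0.0]
contact_force: [-0.2, -0.2, -1.6]
gripper_width: 45.1
grasp_force: 61.6
```

```bash
python3 - <<'E'
from h import *
s=arm.read_state(); print(s['contact_force'],s['gripper_width'],s['position'])
mv([390,-60,378],-10.7)
mv([350,0,378],-10.7)
mv([345,74.5,378],-10.7)
E
```

```text
[-0.15066923 -0.17637748 -1.55833026] 45.10212534813066 [ 417.74155804 -226.06537756  377.60493319]
shift [-0.2942 -0.7888 -0.0025] turn [-0.     -0.0006 -0.0015]
shift [-0.5476 -1.0452 -0.0029] turn [-0.     -0.0006 -0.0015]
shift [-0.6431 -1.4061 -0.0031] turn [-0.     -0.0006 -0.0015]
```

Request:
carry_out(
  rows=[
    [-0.08,-0.15,0,0,0,0,-1],
    [-0.16,-0.3,0,0,0,0,-1],
    [-0.24,-0.45,0,0,0,0,-1],
    [-0.32,-0.6,0,0,0,0,-1],
    [-0.4,-0.75,0,0,0,0,-1],
    [-0.47,-0.88,0,0,0,0,-1],
    [-0.55,-1,0,0,0,-0.0015,-1],
    [-0.55,-1,0,0,0,-0.0015,-1],
    [-0.55,-1,0,0,0,-0.0015,-1],
  ],
)

```text
clock: 15.72
position: [347.7, -8.9, 376.6]
ee_rot: [0.996, -0.093, -0.0, 0.0]
contact_force: [1.0, 0.3, -2.5]
gripper_width: 45.1
grasp_force: 62.6
```

```bash
python3 - <<'E'
from h import *
s=arm.read_state(); print(s['contact_force'],s['gripper_width'],s['position'],s['joints'].round(3))
mv([341,40,378],-10.7)
mv([341,74.5,378],-10.7)
E
```

```text
[ 1.02647034  0.25370848 -2.46332437] 45.12416263453865 [347.71181754  -8.86084671 376.57355995] [ 0.452 -0.088 -0.643  0.    -1.016  0.932]
shift [-0.0783 -0.2338 -0.0072] turn [0.0001 0.0001 0.0001]
shift [-0.1102 -0.4034 -0.0072] turn [0.0001 0.0001 0.0001]
```

Request:
carry_out(
  rows=[
    [-0.04,-0.1,-0.007,0,0,0,-1],
    [-0.08,-0.2,-0.007,0,0,0,-1],
    [-0.1,-0.3,-0.007,0,0,0,-1],
    [-0.11,-0.4,-0.007,0,0,0,-1],
    [-0.11,-0.403,-0.007,0,0,0,-1],
    [-0.11,-0.403,-0.007,0,0,0,-1],
  ],
)

```text
clock: 16.48
position: [341.2, 73.9, 377.8]
ee_rot: [0.996, -0.094, -0.0, 0.0]
contact_force: [0.3, 0.2, -1.8]
gripper_width: 45.1
grasp_force: 62.8
```

```bash
python3 - <<'E'
from h import *
s=arm.read_state(); print(s['contact_force'],s['position'],s['joints'].round(3))
snap('wrist','w6'); snap('scene','s6')
A=pts('w6').reshape(-1,3)
def bx(x0,x1,y0,y1,z0,z1): return A[(A[:,0]>x0)&(A[:,0]<x1)&(A[:,1]>y0)&(A[:,1]<y1)&(A[:,2]>z0)&(A[:,2]<z1)]
for n,b in dict(bar=(380,445,40,100,196,206),tip=(358,377,50,100,209,222),ptop=(320,358,40,110,230,250)).items():
    S=bx(*b)
    if len(S)<9: print(n,len(S)); continue
    r=cv2.minAreaRect(S[:,:2].astype(np.float32)); print(n,len(S),S.mean(0).round(1),np.round(r[0],1),np.round(r[1],1),r[2])
mv([413,62,378],-10.7)
b=cv2.imread('pics/s6.png'); w=cv2.imread('pics/w6.png')
cv2.imwrite('pics/m6.png',np.hstack([cv2.resize(b[130:280,230:380],(400,400),interpolation=cv2.INTER_CUBIC),cv2.resize(w[150:350,220:420],(400,400))]))
E
```

```text
[ 0.26629605  0.24548972 -1.80435305] [341.15628645  73.89872067 377.83182138] [ 0.689 -0.086 -0.638 -0.    -1.02   0.694]
bar 2251 [414.8  61.3 201.6] [412.4  61.7] [ 7.9 67.3] 79.74150085449219
tip 335 [365.6  70.2 214.7] [364.9  70.4] [7.6 9.6] 79.0995101928711
ptop 5472 [344.7  72.8 239.7] [342.3  76. ] [71.4 24.8] 81.14895629882812
shift [ 0.3644 -0.0094 -0.0006] turn [ 0.0002  0.0002 -0.0005]
```

View pics/m6.png

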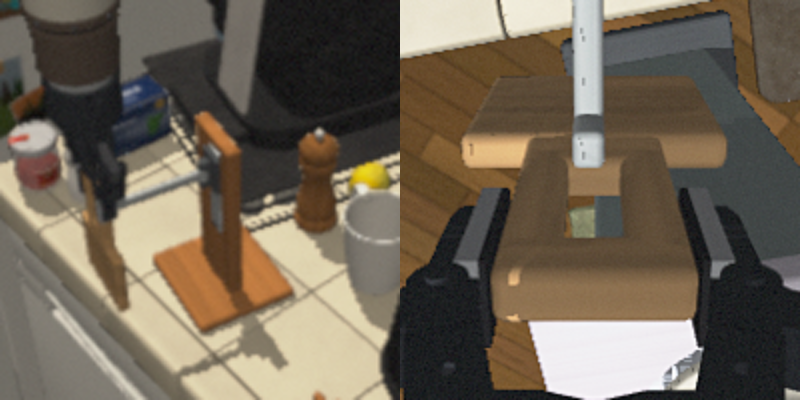

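The left half of the picture shows the board in front of the hook tip. The right half shows the slot centred at (594,215) and the hook tip at (588,150), about 1.3 mm to +y. I'll correct that and slide the board over the hook.

Request:
carry_out(
  rows=[
    [0,-0.007,0,0,0,0,-1],
    [0.04,-0.008,0,0,0,0,-1],
    [0.08,-0.008,0,0,0,0,-1],
    [0.12,-0.008,0,0,0,0,-1],
    [0.16,-0.008,0,0,0,0,-1],
    [0.2,-0.008,0,0,0,0,-1],
    [0.2,-0.008,0,0,0,0,-1],
  ],
)

```text
clock: 17.45
position: [381.2, 68.6, 378.0]
ee_rot: [0.996, -0.094, -0.0, 0.0]
contact_force: [-0.5, 0.2, -3.2]
gripper_width: 45.1
grasp_force: 62.7
```

Request:
carry_out(
  rows=[
    [0.04,0,0,0,0,0,-1],
    [0.08,0,0,0,0,0,-1],
    [0.12,-0.001,0,0,0,0,-1],
    [0.16,-0.001,0,0,0,0,-1],
    [0.16,-0.001,0.04,0,0,0,-1],
    [0.16,-0.001,0.07,0,0,0,-1],
    [0.16,-0.001,0.09,0,0,0,-1],
    [0.16,-0.001,0.09,0,0,0,-1],
  ],
)

```text
clock: 18.45
position: [411.9, 62.9, 359.7]
ee_rot: [0.996, -0.093, -0.0, 0.0]
contact_force: [-0.8, -0.1, -2.0]
gripper_width: 45.2
grasp_force: 62.8
```

```bash
python3 - <<'E'
from h import *
s=arm.read_state(); print(s['contact_force'],s['wrist_torque'],s['position'])
E
```

```text
[-0.7591259  -0.1256429  -2.01779756] [-0.00938133 -0.00618106 -0.02125876] [411.90541114  62.89366739 359.71318294]
```

Request:
carry_out(
  rows=[
    [0,0,0.006,0,0,0,-1],
    [0,0,0.012,0,0,0,-1],
    [0,0,0.018,0,0,0,-1],
    [0,0,0.021,0,0,0,-1],
    [0,0,0.021,0,0,0,-1],
  ],
)

```text
clock: 19.08
position: [412.1, 62.9, 355.9]
ee_rot: [0.996, -0.093, -0.0, 0.0]
contact_force: [0.4, 0.5, -2.7]
gripper_width: 45.1
grasp_force: 62.8
```

Request:
carry_out(
  rows=[
    [0,0,0.0025,0,0,0,-1],
    [0,0,0.0025,0,0,0,-1],
  ],
)

```text
clock: 19.32
position: [412.1, 62.9, 355.4]
ee_rot: [0.996, -0.093, -0.0, 0.0]
contact_force: [-0.2, 0.1, -2.8]
gripper_width: 45.1
grasp_force: 62.8
```

Request:
carry_out(
  rows=[
    [0,0,0.0025,0,0,0,-1],
    [0,0,0.0025,0,0,0,-1],
  ],
)

```text
clock: 19.58
position: [412.2, 62.9, 354.9]
ee_rot: [0.996, -0.093, 0.0, -0.0]
contact_force: [0.6, 0.3, -2.0]
gripper_width: 45.1
grasp_force: 62.8
```

Request:
carry_out(
  rows=[
    [0,0,0.0025,0,0,0,-1],
    [0,0,0.0025,0,0,0,-1],
  ],
)

```text
clock: 19.82
position: [412.1, 62.9, 354.7]
ee_rot: [0.996, -0.093, 0.0, 0.0]
contact_force: [-2.3, 0.4, 1.6]
gripper_width: 45.0
grasp_force: 63.0
```

The hook now carries about 4 N, which is more than the board's weight. I'll hold for a moment and then open slowly.

Request:
carry_out(
  rows=[
    [0,0,0,0,0,0,-1],
    [0,0,0,0,0,0,-1],
    [0,0,0,0,0,0,-1],
    [0,0,0,0,0,0,-1],
  ],
)

```text
clock: 20.32
position: [412.2, 62.9, 354.6]
ee_rot: [0.996, -0.093, 0.0, 0.0]
contact_force: [-2.4, -0.1, 3.3]
gripper_width: 45.1
grasp_force: 63.1
```

Request:
carry_out(
  rows=[
    [0,0,0,0,0,0,0.07],
    [0,0,0,0,0,0,0.1],
    [0,0,0,0,0,0,0.13],
    [0,0,0,0,0,0,0.2],
    [0,0,0,0,0,0,0.35],
    [0,0,0,0,0,0,0.6],
    [0,0,0,0,0,0,0.8],
    [0,0,0,0,0,0,1],
    [0,0,0,0,0,0,1],
    [0,0,0,0,0,0,1],
    [0,0,0,0,0,0,1],
  ],
)

```text
clock: 21.7
position: [412.1, 62.9, 354.4]
ee_rot: [0.996, -0.093, 0.0, -0.0]
contact_force: [0.7, -0.1, -0.4]
gripper_width: 85.2
grasp_force: 0.0
```

```bash
python3 - <<'E'
from h import *
snap('wrist','w7'); snap('scene','s7'); s=arm.read_state(); print(s['contact_force'],s['position'],s['gripper_width'])
b=cv2.imread('pics/s7.png'); w=cv2.imread('pics/w7.png')
cv2.imwrite('pics/m7.png',np.hstack([cv2.resize(b[130:280,230:380],(400,400),interpolation=cv2.INTER_CUBIC),cv2.resize(w[100:380,180:460],(400,400))]))
E
```

```text
[ 0.32978044  0.16699667 -1.0728398 ] [412.14684678  62.90881621 354.43331982] 85.76993680891165
```

View pics/m7.png

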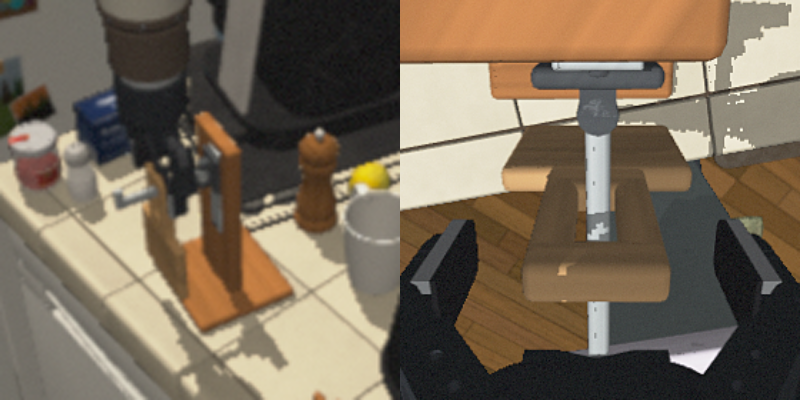

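The board hangs on the bar: the bar passes through the slot at (598,230) in the right half, and the fingers are clear on both sides. I'll retreat straight up.

Request:
carry_out(
  rows=[
    [0,0,-0.05,0,0,0,1],
    [0,0,-0.15,0,0,0,1],
    [0,0,-0.3,0,0,0,1],
    [0,0,-0.45,0,0,0,1],
    [0,0,-0.6,0,0,0,1],
    [0,0,-0.6,0,0,0,1],
    [0,0,-0.6,0,0,0,1],
    [0,0,-0.6,0,0,0,1],
    [0,0,-0.6,0,0,0,1],
    [0,0,-0.6,0,0,0,1],
  ],
)

```text
clock: 23.05
position: [412.2, 63.0, 474.0]
ee_rot: [0.996, -0.093, -0.0, 0.0]
contact_force: [-0.4, 0.8, -0.6]
gripper_width: 85.4
grasp_force: 0.0
```

```bash
python3 - <<'E'
from h import *
snap('wrist','w8'); A=pts('w8').reshape(-1,3)
S=A[(A[:,0]>380)&(A[:,0]<445)&(A[:,1]>30)&(A[:,1]<95)&(A[:,2]>216)&(A[:,2]<228)]
print(len(S),S.mean(0).round(1),cv2.minAreaRect(S[:,:2].astype(np.float32)))
T=A[(A[:,0]>340)&(A[:,0]<445)&(A[:,1]>0)&(A[:,1]<120)&(A[:,2]>130)&(A[:,2]<145)]
print(len(T),cv2.minAreaRect(T[:,:2].astype(np.float32)))
print(arm.job_done())
E
```

```text
808 [412.8  62.8 218.3] ((412.58740234375, 62.89839172363281), (45.07040786743164, 13.006172180175781), 79.19285583496094)
637 ((412.6044921875, 62.465816497802734), (93.38417053222656, 13.542513847351074), 79.409423828125)
the job is handed in; nothing more can be done
None
```

The hook is out at its stop, the board hangs upright on it by its slot, the gripper is clear, and the job is handed in at about 23 s (no verdict was returned).

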